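Seat the right-angle photo scale on the imaging stage

ROBOT

A 7-joint arm with a two-finger parallel gripper is mounted at the origin on a cart in front of the work surface, level with it; the furniture and walls round the work are solid. World frame = base frame: x ahead of the robot, y to its left, z up, the work surface at z = 0. Lengths are in m, angles in rad, forces in N, time in s.
With the tool pointing down it reaches from about 0.4 to 0.875 m from the base axis. Payload 19.3 kg.
Tool frame: the origin (TCP) lies at the very end of the fingers, on their centre line; the grasp point (between the pads) lies 19 mm behind it; z points along the fingers, y is the direction in which the jaws open and shut (so a half turn about z gives the same grasp; the last joint's range is limited). The gripper opens to 85 mm and grips with 20 to 120 N. Pads are 22 mm wide; open, the fingers measure 114 mm over their backs; the gripper's body (76 mm by 85 mm) begins 54 mm behind the grasp point. The pads swing forward as they close: fully open they stand 13 mm farther back than shut.
Start: joints at [1.042, 0.521, -0.036, 1.599, 0.021, 1.021, -0.113], TCP at [0.277, -0.56, 0.231] pointing down, gripper open.
Joint ranges: [-2.91, 2.91], [-0.3, 2.13], [-1.5, 1.42], [0.17, 2.43], [-1.26, 4.41], [0.16, 1.93], [-2.52, 2.52]. Speed limits (rad/s): [1.89, 1.89, 2.39, 2.39, 3.01, 3.01, 3.01].

INTERFACE

Orientations are given as [roll, pitch, yaw] about the fixed x, y, z axes, in that order (R = Rz(yaw) Ry(pitch) Rx(roll)).
In Python, from workcell import bot gives the robot as it stands.
- The arm moves only by the tool carry_out, never from a script. Its argument "targets" is a list of rows, each a list of 7 numbers: the shift along the tool's x, y, z in mm, then the turn, a rotation vector about the tool's x, y, z in units of 6 degrees (1.0 is 6 degrees), then the closure in counts, from 0 (fully open) to 255 (shut). A call has 1 to 5 rows; each row shifts and turns the commanded pose from where the row before left it, along the tool's axes as they then stand; what a row does not reach is not made up. A row lasts 1/12 s, in which the tool goes at most 41.7 mm and 7.16 degrees, less where a joint would pass 70% of its speed; a pose out of reach is approached as far as the arm can. A call is refused whole if a number of a shift passes 41.7 or a number of a turn 1, either way. A call with a gripper value outside its range is refused whole. The fingers move at their own pace and stop on an object; "force" is the grip in N (left out, the last holds). Time passes only in rows, so rows that do not move let the fingers close. It gives the time, the measured TCP pose, the force and the opening at its end, in the units of the state.
- bot.observe(): the state, without advancing time (a new reading comes with each control period).
- bot.grab_frame(name): name is "side" or "top"; returns a dict with "color" (384x512x3 uint8, red, green, blue), "z_map" (384x512 float32, m along the optical axis (not along the pixel's ray), 0 where there is no reading), "K" (3x3 intrinsics, pixels), "k1" (the pictures are not rectified: a ray, as slopes to the right and down, at radius r is drawn at 1 + k1 r^2 times it, then the intrinsics apply), "cam_to_world" (4x4, takes a point from camera to world coordinates). Camera axes: x right, y down, z forward; pixel columns grow to the right and rows downward; lengths in m; the calibration is good to about 2 mm. A picture is of the moment at which its call begins.
- bot.job_done(): hands the job in, once; it reports no verdict.
The state is a dict: "clock": time; "qpos": joint angles; "qd": joint speeds; "joint_efforts": joint torques, N m; "position": TCP position; "tool_rot": TCP orientation; "force": force on the tool from outside, world axes, zero at the start; "moment": the same for the moment, N m; "grip_width": finger opening in m.
Only numpy, scipy, OpenCV 4.12 (cv2) and the standard library are available. Lean on these libraries where they do the work, as an engineer would, in place of code of your own. Each camera call takes 0.05 s, during which the arm holds its last target. There are 200 camera calls.

TASK

Lift the blue dust cover off its two pins on the evidence imaging stage and lay it flat on the clear worktop, off the stage, without dropping it. Then pick up the white L-shaped photo scale by its red handle, set it down flat on the stage and press it into the corner between the two metal fences until both of its outer edges lie flat against them. Finish holding it there, still gripping the handle and pressing lightly on both fences for the photograph; do not let go, and leave the other things where they stand.

Things in the scene. Friction and masses are not known exactly. Their poses are not given: they have to be found in the camera images.
- stage: Fixed imaging stage: black block 160x160 mm whose deck is 20 mm above the worktop, lying level; origin at the centre of its underside (on the worktop), z up; a fence stands along its +x edge and another along its +y edge; two brass pins, 8 mm thick and 12 mm tall, stand on the deck at (-60, +42) and (+42, -60) mm. A small steel levelling knob sticks out 10 mm at its -x side.
- back_fence: Aluminium fence fixed on the stage's +x edge, 12 mm thick, 124 mm long, 14 mm tall above the deck; its inner face is the plane x = +68 mm of the stage, from y = -72 to +52 mm. Origin at the centre of its underside at deck height.
- side_fence: The same fence on the stage's +y edge; its inner face is the plane y = +68 mm of the stage, from x = -72 to +52 mm. Origin at the centre of its underside at deck height.
- stage_corner (a point): Point on the deck where the planes of the two inner fence faces meet, at (+68, +68, +20) mm of the stage; axes as the stage's. The fences themselves stop 16 mm short of it.
- cover: Loose blue dust cover, about 0.22 kg: plate 134x134x5 mm, two 11.5 mm holes loosely over the pins, lying on the deck inside the fences, axes parallel to the stage's at the start; black bar handle on its middle. Origin at the centre of its underside, z up. Between stage and scale the worktop is clear over at least 240 mm in y (x 0.40 to 0.62 m), e.g. round x = 0.50, y = -0.105: room to lay it.
- cover_grip (a point): Point to grip on the cover's handle, 32 mm above the cover's underside; the handle is a bar 44 mm long along the cover's x, 14 mm wide along its y, its top 43 mm above the underside, free to grip from 10 mm up.
- scale: Loose white L-shaped photo scale, about 0.2 kg, lying on the worktop: two legs 90 mm long (outside), 26 mm wide, 10 mm thick, red bar handle. Origin on its underside below the handle, z up. Outer faces: planes x = +38 mm (y from -52 to +38) and y = +38 mm (x from -52 to +38). Seated, its axes are parallel to the stage's. Pressed down hard, it drags on the deck before it reaches a fence.
- scale_grip (a point): Point to grip on the red handle, 34 mm above the scale's underside, over its origin; the handle is a bar 44 mm long along the scale's x, 14 mm wide along its y, its top 48 mm above the underside, free to grip from 10 mm up.
- scale_corner (a point): The outer corner of the L, on its underside, at (+38, +38, 0) mm of the scale; seated, it meets the stage corner point.
- jar_white: Bystander: small jar with a white lid, 58x58x62 mm, origin at the centre of its underside. Leave it alone.
- beaker_250: Bystander: clear beaker, 75x71x92 mm, origin at the centre of its underside. Leave it alone.
- petri_1: Bystander: clear petri dish, 62x62x14 mm, origin at the centre of its underside. Leave it alone.
- jar_blue: Bystander: small jar with a blue lid, 54x54x55 mm, origin at the centre of its underside. Leave it alone.
Not all that is in view belongs to the job. What is shaped like the cover but turquoise is not meant.

How it is judged:
On the way, in this order (a step that is already met when the one before it is completed fails the run):
1. the dust cover lies flat on the worktop, off the stage and released (height (world z) of cover between -0.006 and 0.006 m and angle between cover's own z axis and vertical below 0.06 rad and contact force between cover and stage below 0.05 N and contact force between cover and the fingers below 0.05 N and contact force between cover and the arm below 0.05 N and linear speed of cover below 0.02 m/s), for 0.2 s.
2. the scale is pressed into the corner, both outer edges flat against the fences (contact force between scale and back_fence above 1 N and contact force between scale and side_fence above 1 N and angle between the x axis of scale and the x axis of stage, either way round below 0.025 rad and horizontal distance between scale_corner and stage_corner below 0.004 m and z of scale_corner in the frame of stage_corner below 0.005 m and angle between scale's own z axis and vertical below 0.06 rad and contact force between scale and the fingers above 1 N and linear speed of scale below 0.02 m/s), for 0.3 s.
At the end, for the whole second after the job is handed in: The cover lies flat on the worktop, released and clear of the stage. The scale lies flat on the deck (within 5 mm and 0.06 rad), its outer corner within 4 mm of the fence corner and parallel to the stage within 0.025 rad; it presses on each fence with more than 1 N and the fingers still hold it (all of step 1 and all of step 2); the arm keeps its last pose, push and grip.
It fails at once if a bystander was moved by more than 30 mm (distance of any of jar_white, beaker_250, petri_1, jar_blue from where it was at the start of the episode above 0.03 m).
It fails at once if the cover was dropped (it falls faster than 0.8 m/s out of the fingers) (linear speed of cover above 0.8 m/s and contact force between cover and the fingers below 0.01 N).
It also fails if it takes over 54 s, if anything falls off the work surface, if the arm or the gripper's body presses on something with over 40 N, if the wrist force passes 120 N, or if a joint passes its speed limit or range.

## Working session

There is one attempt and no reset: what is moved stays moved. The work goes in short steps, Python scripts to look and compute and a tool call to move; the robot and the scene stay as the last step left them, time stands still between calls to the robot, and variables do not carry over. Pictures are saved under pics/ and viewed, about 8 in all and at most 12, crops included, and the job is handed in when it is done.

Besides the shell and the picture viewer there is one more tool, called as name(argument=value, ...) on one line, values as JSON. carry_out: Moves the arm, as the interface text tells. Its arguments: {"type":"object","properties":{"targets":{"type":"array","items":{"type":"array","items":{"type":"number"}}},"force":{"type":"number"}},"required":["targets"]}

```bash
mkdir -p pics; ls
cat > h.py <<'E'
import numpy as np, cv2
from workcell import bot
from scipy.spatial.transform import Rotation as R
def grab(n,save=None):
    f=bot.grab_frame(n)
    np.savez(f'{n}.npz',**f)
    if save: cv2.imwrite(save,cv2.cvtColor(f['color'],cv2.COLOR_RGB2BGR))
    return f
def ray(f,u,v):
    K=f['K'];x=(u-K[0,2])/K[0,0];y=(v-K[1,2])/K[1,1];k=float(f['k1'])
    a,b=x,y
    for _ in range(20):
        s=1+k*(a*a+b*b);a,b=x/s,y/s
    return np.array([a,b,1.])
def atz(f,u,v,z):  # intersect with plane z
    T=f['cam_to_world'];d=T[:3,:3]@ray(f,u,v);o=T[:3,3]
    return o+d*(z-o[2])/d[2]
def cloud(f):
    h,w=f['z_map'].shape;u,v=np.meshgrid(np.arange(w),np.arange(h))
    K=f['K'];x=(u-K[0,2])/K[0,0];y=(v-K[1,2])/K[1,1];k=float(f['k1']);a,b=x,y
    for _ in range(20):
        s=1+k*(a*a+b*b);a,b=x/s,y/s
    z=f['z_map'];P=np.stack([a*z,b*z,z],-1)
    T=f['cam_to_world'];return P@T[:3,:3].T+T[:3,3]
E
python3 - <<'E'
from h import *
print(bot.observe())
for n in('top','side'):
    f=grab(n); print(n,f['cam_to_world'].round(3),f['K'],f['k1'])
    im=cv2.resize(f['color'][:,:,::-1],(800,600),interpolation=cv2.INTER_CUBIC)
    cv2.imwrite(f'pics/{n}0.png',im)
E
```

```text
pics
{'clock': 0.0, 'qpos': array([ 1.04175309,  0.52201317, -0.0362909 ,  1.59999621,  0.02121394,
        1.02110967, -0.11280716]), 'qd': array([-0.00044329,  0.00137451,  0.0014382 ,  0.0012008 ,  0.00053478,
        0.00078817,  0.00010578]), 'joint_efforts': array([-6.61135273e-04, -9.27109623e+01,  1.97978385e+00, -3.69937062e+01,
        1.78066618e-02,  7.94819643e-03, -4.58139971e-05]), 'position': array([ 0.27661475, -0.5600796 ,  0.2307309 ]), 'tool_rot': array([-3.14045682e+00,  1.11805299e-04,  4.58801598e-01]), 'force': array([0.10371997, 0.09291232, 0.22045848]), 'moment': array([-0.00825554,  0.00614658, -0.0107174 ]), 'grip_width': 0.08525524154876583}
top [[ 2.800e-02 -9.710e-01  2.360e-01  3.650e-01]
 [-1.000e+00 -2.800e-02  5.000e-03  6.100e-02]
 [ 1.000e-03 -2.360e-01 -9.720e-01  1.187e+00]
 [ 0.000e+00  0.000e+00  0.000e+00  1.000e+00]] [[349.39374774   0.         261.0457043 ]
 [  0.         349.39374774 191.27122795]
 [  0.           0.           1.        ]] -0.09742008150723931
side [[ 0.995 -0.066  0.075  0.507]
 [-0.099 -0.542  0.834 -1.297]
 [-0.015 -0.838 -0.546  0.961]
 [ 0.     0.     0.     1.   ]] [[481.28244971   0.         258.85868317]
 [  0.         481.28244971 186.95639471]
 [  0.           0.           1.        ]] 0.01855880806446049
```

View pics/top0.png

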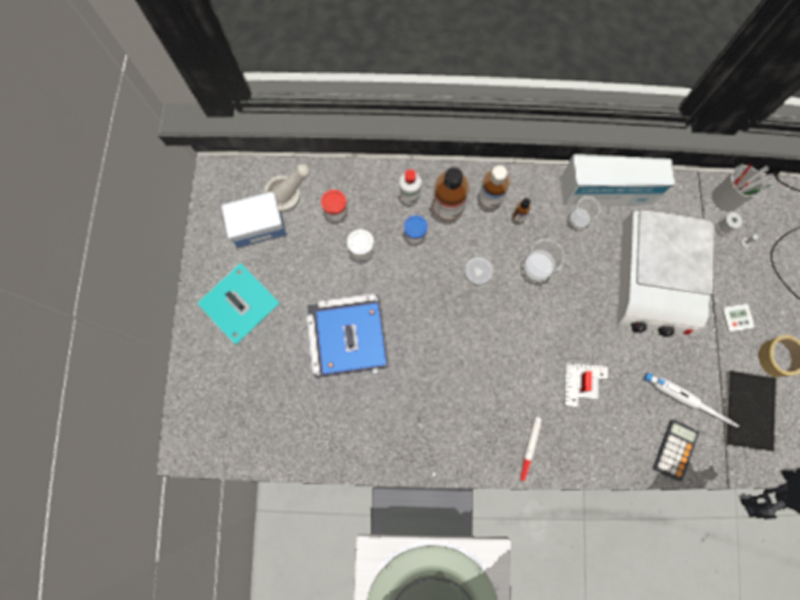

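View pics/side0.png

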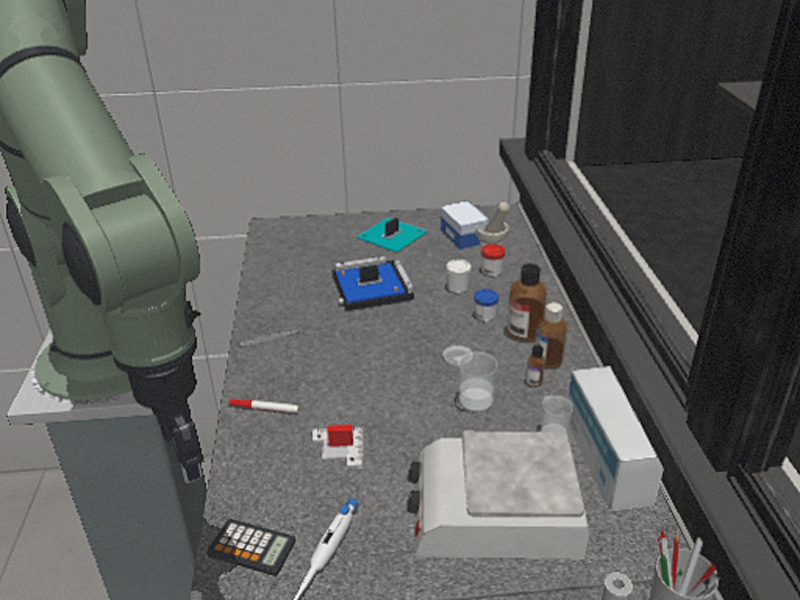

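Top view: blue cover on the stage at (350,338), turquoise look-alike at (238,302) and not meant; fences on the image-top (+x) and image-left (+y) sides. The white L with red handle is at (588,380); the other red things are the marker (530,450) and the red-lidded jar (334,203). Now a close crop.

Run:
```python
from h import *
f=np.load('top.npz'); c=f['color'][:,:,::-1]
# native crops x8 : stage 192..256 x 184..248 ; scale 352..400 x 224..272
a=cv2.resize(c[186:246,192:252],(600,600),interpolation=cv2.INTER_CUBIC)
cv2.imwrite('pics/a.png',a)
b=cv2.resize(c[226:266,355:395],(600,600),interpolation=cv2.INTER_CUBIC)
cv2.imwrite('pics/b.png',b)
```

```text
(no output)
```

View pics/a.png

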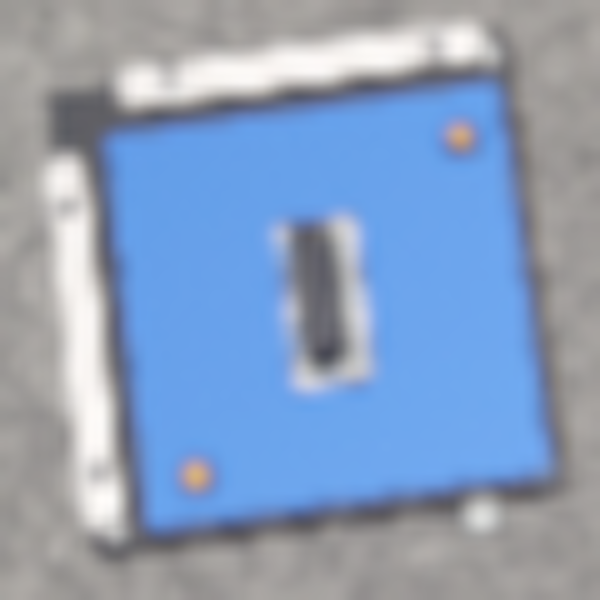

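View pics/b.png

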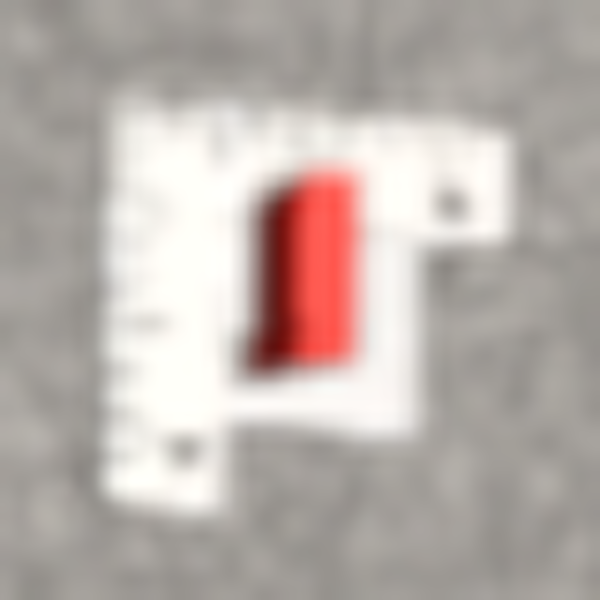

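Run:
```python
from h import *
f=np.load('top.npz'); P=cloud(f)
A=lambda x,y,z:atz(f,192+(x+.5)/10-.5,186+(y+.5)/10-.5,z)[:2]
B=lambda x,y,z:atz(f,355+(x+.5)/15-.5,226+(y+.5)/15-.5,z)[:2]
def fit(src,dst):
    s=np.array(src,float);d=np.array(dst);sc,dc=s.mean(0),d.mean(0);H=(s-sc).T@(d-dc)
    th=np.arctan2(H[0,1]-H[1,0],H[0,0]+H[1,1]);c,sn=np.cos(th),np.sin(th);M=np.array([[c,-sn],[sn,c]])
    t=dc-M@sc;print('pos',t.round(4),'yaw',th.round(4),'res mm',((s@M.T+t-d)*1e3).round(1).tolist())
    return t,th
pins=[A(196,475,.032),A(460,137,.032)]
t,th=fit([[-.06,.042],[.042,-.06]],pins)
cov=[A(105,132,.025),A(500,82,.025),A(553,480,.025),A(145,533,.025)]
fit([[.067,.067],[.067,-.067],[-.067,-.067],[-.067,.067]],cov)
fit([[.038,.038],[.038,-.052],[-.052,.038]],[B(107,100,.01),B(512,130,.01),B(102,497,.01)])
print('handle scale', B(356,170,.048),B(352,362,.048),B(297,175,.048))
print('cov handle',A(310,222,.043),A(330,362,.043))
# depth checks
def d(x,y,o,s):return P[int(round(o[1]+y/s)),int(round(o[0]+x/s))].round(4)
for q in [(196,475),(460,137),(200,200),(450,400),(320,280),(320,320)]:print(q,d(*q,(192,186),10))
for q in [(330,260),(150,150),(160,300),(500,450)]:print(q,d(*q,(355,226),15))
# side camera check
g=np.load('side.npz');c=g['color'].astype(int);Q=cloud(g)
m=(c[...,2]>150)&(c[...,0]<80)&(c[...,1]<130)&(Q[...,0]>.4)&(Q[...,1]<.4)&(abs(Q[...,2]-.025)<.012)
m[:, :]&= (Q[...,1]>-.1)&(Q[...,1]<.35)
pts=Q[m];print('side blue',m.sum(),pts.mean(0), [x for x in cv2.minAreaRect((pts[:,:2]*1000).astype(np.float32))])
f2=f;c=f2['color'].astype(int)
m=(c[...,2]>150)&(c[...,0]<130)&(c[...,1]<180)&(P[...,1]>.05)&(P[...,1]<.4)&(abs(P[...,2]-.025)<.012)&(P[...,0]<.65)
pts=P[m];print('top blue',m.sum(),pts.mean(0),cv2.minAreaRect((pts[:,:2]*1000).astype(np.float32)))
for n,C,PP in(('top',f['color'].astype(int),P),('side',g['color'].astype(int),Q)):
    m=(C[...,0]>150)&(C[...,1]<90)&(C[...,2]<90)&(PP[...,2]>.03)&(PP[...,2]<.056)&(PP[...,1]<-.15)&(PP[...,1]>-.5)
    pts=PP[m];print(n,'red',m.sum(),pts.mean(0).round(4),pts.min(0).round(4),pts.max(0).round(4))
```

```text
pos [0.5649 0.1979] yaw 0.1712 res mm [[-0.3, 0.2], [0.3, -0.2]]
pos [0.5587 0.1896] yaw 0.1627 res mm [[-1.9, -1.5], [-1.6, 0.5], [1.7, 2.0], [1.8, -0.9]]
pos [ 0.4782 -0.3163] yaw -0.061 res mm [[0.4, -1.9], [-0.2, 2.1], [-0.2, -0.3]]
handle scale [ 0.49888017 -0.32307542] [ 0.45689485 -0.32043867] [ 0.49751922 -0.30978732]
cov handle [0.58336198 0.19417651] [0.53649875 0.18506224]
(196, 475) [0.4963 0.2263 0.0286]
(460, 137) [0.6145 0.1448 0.028 ]
(200, 200) [0.5924 0.233  0.0217]
(450, 400) [0.5256 0.1443 0.0289]
(320, 280) [0.5584 0.1856 0.0663]
(320, 320) [0.5458 0.1854 0.0627]
(330, 260) [ 0.4784 -0.3174  0.0498]
(150, 150) [ 0.5057 -0.2909  0.007 ]
(160, 300) [ 0.4714 -0.2918  0.0114]
(500, 450) [ 0.4401 -0.3721 -0.0044]
side blue 528 [0.55641173 0.1754157  0.02801004] [(557.1627197265625, 186.41847229003906), (133.1615753173828, 138.81295776367188), 9.260538101196289]
top blue 1486 [0.55851437 0.18933572 0.02511284] ((560.3452758789062, 190.1862335205078), (140.05770874023438, 140.06166076660156), 9.694558143615723)
top red 24 [ 0.4745 -0.3108  0.0451] [ 0.4591 -0.3153  0.0388] [ 0.4921 -0.3083  0.0497]
side red 54 [ 0.477  -0.3189  0.0479] [ 0.4543 -0.3295  0.0436] [ 0.4952 -0.3099  0.052 ]
```

The pins give a stage origin of (0.565,0.198) and yaw 0.17. The visible outline puts the cover centre at stage (-9,-9), which fits pins symmetric on the plate. Scale at (0.478,-0.316), yaw -0.06; side and top views agree to about 3 mm. Next, a move-planning helper.

```bash
cat > plan.py <<'E'
import sys
from h import *
def plan(p,yaw,n,step=None):
    """print n rounded rows from the present pose to p, tool down at yaw"""
    s=bot.observe();q=np.array(s['position']);M=R.from_euler('xyz',s['tool_rot'])
    G=R.from_euler('xyz',[np.pi,0,yaw]);rv=(M.inv()*G).as_rotvec()
    print('t',round(s['clock'],2),'pos',q.round(4),'rot',s['tool_rot'].round(4),'F',s['force'].round(1),'w',round(s['grip_width'],4))
    rows=[]
    for i in range(n):
        d=M.inv().apply((np.array(p)-q)/(n-i)).round(4)*1e3
        if np.abs(d).max()>41.7: print('too far',d)
        w=np.round(np.degrees((M.inv()*G).as_rotvec()/(n-i))/6,2)
        q=q+M.apply(d/1e3);M=M*R.from_rotvec(np.radians(w*6))
        rows.append([*(float(round(x,1)) for x in d),*map(float,w)])
    for r in rows: print(r)
if __name__=='__main__':
    a=list(map(float,sys.argv[1:6]));plan(a[:3],a[3],int(a[4]))
E
python3 plan.py .5585 .188 .16 .168 22
```

```text
t 0.1 pos [ 0.2766 -0.5601  0.2308] rot [-3.1406e+00  1.0000e-04  4.5880e-01] F [-0.2  0.7 -0.1] w 0.0855
[26.5, -24.8, 3.2, -0.0, 0.0, 0.13]
[26.2, -25.2, 3.2, -0.0, 0.0, 0.13]
[25.9, -25.5, 3.2, -0.0, 0.0, 0.13]
[25.5, -25.9, 3.2, -0.0, 0.0, 0.13]
[25.2, -26.2, 3.2, -0.0, 0.0, 0.13]
[24.8, -26.6, 3.3, -0.0, 0.0, 0.13]
[24.4, -26.9, 3.2, -0.0, 0.0, 0.12]
[24.1, -27.2, 3.3, -0.0, 0.0, 0.13]
[23.7, -27.5, 3.2, -0.0, 0.0, 0.12]
[23.4, -27.8, 3.3, -0.0, 0.0, 0.13]
[23.0, -28.1, 3.2, -0.0, 0.0, 0.12]
[22.6, -28.4, 3.3, -0.0, 0.0, 0.13]
[22.3, -28.7, 3.2, -0.0, 0.0, 0.12]
[21.9, -29.0, 3.3, -0.0, 0.0, 0.13]
[21.5, -29.3, 3.2, -0.0, 0.0, 0.12]
[21.1, -29.6, 3.3, -0.0, 0.0, 0.13]
[20.7, -29.9, 3.2, -0.0, 0.0, 0.12]
[20.3, -30.1, 3.3, -0.0, 0.0, 0.13]
[19.9, -30.4, 3.2, -0.0, 0.0, 0.12]
[19.6, -30.6, 3.3, -0.0, 0.0, 0.13]
[19.1, -30.9, 3.2, -0.0, 0.0, 0.12]
[18.8, -31.2, 3.3, -0.01, 0.0, 0.13]
```

carry_out(targets=[[26,-25,3,0,0,0.13,0],[26,-25,3,0,0,0.13,0],[26,-25,3,0,0,0.13,0],[26,-26,3,0,0,0.13,0],[25,-26,3,0,0,0.13,0]])

```text
clock: 0.52
position: [0.341, -0.3893, 0.216]
tool_rot: [-3.141, 0.0, 0.39]
force: [0.1, -0.9, 0.0]
grip_width: 0.0851
```

carry_out(targets=[[25,-27,3,0,0,0.13,0],[24,-27,3,0,0,0.13,0],[24,-27,3,0,0,0.13,0],[24,-27,3,0,0,0.13,0],[23,-28,3,0,0,0.13,0]])

```text
clock: 0.93
position: [0.4049, -0.2196, 0.2012]
tool_rot: [3.142, 0.0, 0.322]
force: [2.0, -0.1, 0.6]
grip_width: 0.0854
```

carry_out(targets=[[23,-28,3,0,0,0.13,0],[23,-28,3,0,0,0.13,0],[22,-29,3,0,0,0.13,0],[22,-29,3,0,0,0.13,0],[21,-29,3,0,0,0.13,0]])

```text
clock: 1.35
position: [0.4694, -0.0503, 0.1861]
tool_rot: [-3.142, 0.0, 0.254]
force: [1.5, -0.3, -0.3]
grip_width: 0.0853
```

```bash
python3 plan.py .5585 .188 .12 .168 9
```

```text
t 1.35 pos [ 0.4694 -0.0503  0.1861] rot [-3.1416e+00  1.0000e-04  2.5380e-01] F [ 1.5 -0.3 -0.3] w 0.0853
[16.2, -23.1, 7.3, -0.0, 0.0, 0.09]
[16.0, -23.3, 7.4, -0.0, 0.0, 0.09]
[15.8, -23.4, 7.3, -0.0, 0.0, 0.09]
[15.6, -23.6, 7.4, -0.0, 0.0, 0.09]
[15.3, -23.7, 7.3, -0.0, 0.0, 0.09]
[15.1, -23.9, 7.4, -0.0, 0.0, 0.09]
[14.9, -24.0, 7.3, -0.0, 0.0, 0.09]
[14.7, -24.2, 7.4, -0.0, 0.0, 0.09]
[14.4, -24.4, 7.3, -0.0, 0.0, 0.1]
```

carry_out(targets=[[16,-23,7,0,0,0.09,0],[16,-23,7,0,0,0.09,0],[16,-23,7,0,0,0.09,0],[16,-24,7,0,0,0.09,0],[15,-24,7,0,0,0.09,0]])

```text
clock: 1.77
position: [0.519, 0.0815, 0.1508]
tool_rot: [3.142, 0.0, 0.207]
force: [-0.0, 0.1, 0.2]
grip_width: 0.0852
```

carry_out(targets=[[15,-24,7,0,0,0.09,0],[15,-24,7,0,0,0.09,0],[15,-24,8,0,0,0.09,0],[14,-24,8,0,0,0.09,0],[0,0,0,0,0,0,0]])

```text
clock: 2.18
position: [0.558, 0.1914, 0.1196]
tool_rot: [-3.139, 0.001, 0.174]
force: [-1.3, 1.0, 0.3]
grip_width: 0.0853
```

Run:
```python
from h import *
print({k:v for k,v in bot.observe().items() if k in('position','tool_rot')})
f=grab('side');g=f['color'][:,:,::-1]
cv2.imwrite('pics/s1.png',cv2.resize(g[130:230,190:310],(720,600),interpolation=cv2.INTER_CUBIC))
```

```text
{'position': array([0.55804459, 0.19139161, 0.1195615 ]), 'tool_rot': array([-3.13924219e+00,  9.65750603e-04,  1.74145449e-01])}
```

View pics/s1.png

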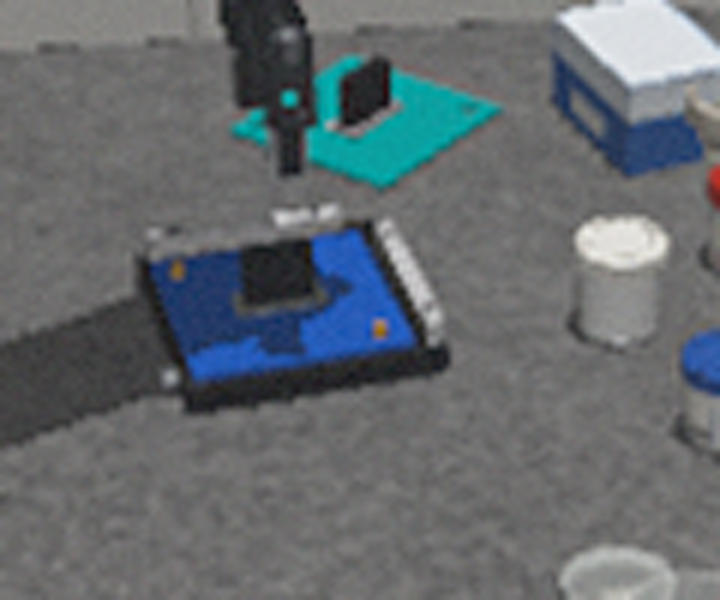

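The side crop shows the gripper above the blue cover's black handle at (278,270), clear of the pins. Descending and gripping.

carry_out(targets=[[0,3,15,0,0,0,0],[0,0,17,0,0,0,0],[0,0,17,0,0,0,0],[0,0,17,0,0,0,0],[0,0,12,0,0,0,0]])

```text
clock: 2.65
position: [0.5582, 0.1817, 0.042]
tool_rot: [3.141, 0.001, 0.169]
force: [-1.1, 0.3, -0.1]
grip_width: 0.0853
```

carry_out(targets=[[0,0,7,0,0,0,0],[0,0,0,0,0,0,0],[0,0,0,0,0,0,255],[0,0,0,0,0,0,255],[0,0,0,0,0,0,255]], force=50)

```text
clock: 3.07
position: [0.5592, 0.1829, 0.0372]
tool_rot: [-3.141, -0.001, 0.17]
force: [0.4, -1.0, -1.0]
grip_width: 0.0519
```

carry_out(targets=[[0,0,0,0,0,0,255],[0,0,0,0,0,0,255],[0,0,0,0,0,0,255],[0,0,0,0,0,0,255],[0,0,0,0,0,0,255]])

```text
clock: 3.48
position: [0.5585, 0.1863, 0.0372]
tool_rot: [-3.138, -0.002, 0.172]
force: [-5.8, 15.7, 8.2]
grip_width: 0.0133
```

carry_out(targets=[[-1,-4,0,0,0,0,255],[0,0,0,0,0,0,255],[0,0,-4,0,0,0,255],[0,0,-4,0,0,0,255],[0,0,-4,0,0,0,255]])

```text
clock: 3.9
position: [0.5569, 0.1865, 0.0487]
tool_rot: [-3.142, 0.0, 0.17]
force: [-0.1, 0.2, -2.2]
grip_width: 0.0129
```

carry_out(targets=[[0,0,-8,0,0,0,255],[0,0,-12,0,0,0,255],[0,0,-15,0,0,0,255],[0,0,-15,0,0,0,255],[0,0,-8,0,0,0,255]])

```text
clock: 4.32
position: [0.5577, 0.1866, 0.1088]
tool_rot: [-3.141, -0.002, 0.169]
force: [0.2, 0.1, -1.6]
grip_width: 0.0132
```

```bash
python3 plan.py .50 -.10 .10 .0 15
python3 - <<'E'
from h import *
f=grab('side');g=f['color'][:,:,::-1]
cv2.imwrite('pics/s2.png',cv2.resize(g[110:230,190:310],(600,600),interpolation=cv2.INTER_CUBIC))
f=grab('top');P=cloud(f)
E
```

```text
t 4.32 pos [0.5577 0.1866 0.1088] rot [-3.1412e+00 -2.0000e-03  1.6940e-01] F [ 0.2  0.1 -1.6] w 0.0132
[-7.0, 18.2, 0.6, -0.0, -0.0, 0.11]
[-6.8, 18.3, 0.6, -0.0, -0.0, 0.11]
[-6.6, 18.3, 0.6, -0.0, -0.0, 0.11]
[-6.4, 18.4, 0.6, -0.0, -0.0, 0.11]
[-6.2, 18.5, 0.6, -0.0, -0.0, 0.11]
[-5.9, 18.6, 0.6, -0.0, -0.0, 0.11]
[-5.7, 18.6, 0.5, -0.0, -0.0, 0.11]
[-5.5, 18.7, 0.6, -0.0, -0.0, 0.11]
[-5.3, 18.7, 0.5, -0.0, -0.0, 0.11]
[-5.1, 18.8, 0.6, -0.0, -0.0, 0.1]
[-4.9, 18.9, 0.5, -0.0, -0.0, 0.11]
[-4.7, 18.9, 0.6, -0.0, -0.0, 0.1]
[-4.5, 19.0, 0.5, -0.0, -0.01, 0.11]
[-4.3, 19.0, 0.6, -0.0, -0.0, 0.1]
[-4.0, 19.0, 0.5, -0.01, -0.01, 0.11]
```

View pics/s2.png

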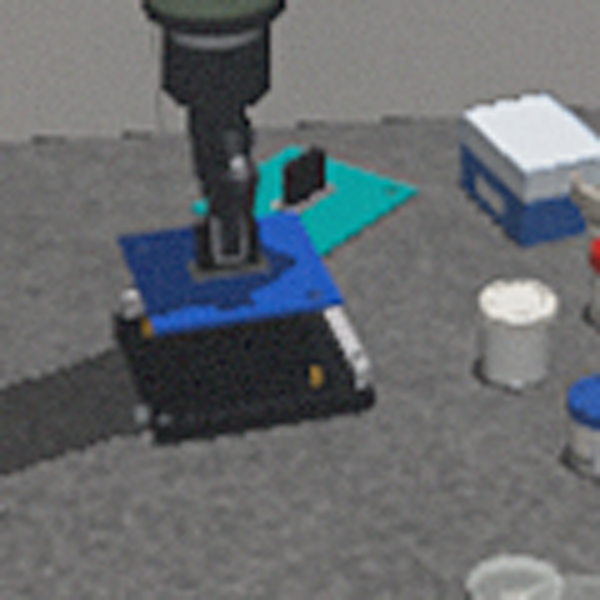

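Cover is lifted level at crop (230,270), and the uncovered deck and pins are visible. Carrying it to (0.50,-0.09).

carry_out(targets=[[-4,10,0,0,0,0.1,255],[-7,18,0,0,0,0.1,255],[-7,20,0,0,0,0.1,255],[-7,20,0,0,0,0.1,255],[-6,20,0,0,0,0.1,255]])

```text
clock: 4.83
position: [0.538, 0.0931, 0.1054]
tool_rot: [3.141, 0.002, 0.116]
force: [-0.1, 0.2, -2.1]
grip_width: 0.013
```

carry_out(targets=[[-6,20,0,0,0,0.1,255],[-6,20,0,0,0,0.1,255],[-6,20,0,0,0,0.1,255],[-5,20,0,0,0,0.1,255],[-5,20,0,0,0,0.1,255]])

```text
clock: 5.25
position: [0.5198, -0.009, 0.1055]
tool_rot: [3.141, 0.002, 0.064]
force: [0.8, 0.1, -1.9]
grip_width: 0.013
```

carry_out(targets=[[-5,20,0,0,0,0.1,255],[-5,20,0,0,0,0.1,255],[-4,19,0,0,0,0.1,255],[-4,19,8,0,0,0.1,255],[-2,10,10,0,0,0.1,255]])

```text
clock: 5.67
position: [0.504, -0.0991, 0.0878]
tool_rot: [3.141, 0.0, 0.009]
force: [0.4, -0.6, -2.7]
grip_width: 0.0133
```

```bash
python3 plan.py .50 -.09 .025 .0 6
```

```text
t 5.67 pos [ 0.504  -0.0991  0.0878] rot [3.1406e+00 3.0000e-04 9.2000e-03] F [ 0.4 -0.6 -2.7] w 0.0133
[-0.7, -1.5, 10.5, 0.0, 0.0, 0.01]
[-0.6, -1.5, 10.5, 0.0, 0.0, 0.02]
[-0.7, -1.5, 10.5, 0.0, 0.0, 0.01]
[-0.7, -1.6, 10.4, 0.0, 0.0, 0.02]
[-0.6, -1.5, 10.5, 0.0, 0.0, 0.01]
[-0.7, -1.5, 10.4, 0.01, 0.0, 0.02]
```

Fine here; straight down.

carry_out(targets=[[0,0,14,0,0,0,255],[0,0,14,0,0,0,255],[0,0,14,0,0,0,255],[0,0,12,0,0,0,255],[0,0,7,0,0,0,255]])

```text
clock: 6.08
position: [0.5038, -0.096, 0.0252]
tool_rot: [-3.141, 0.003, 0.012]
force: [0.7, -0.4, -2.8]
grip_width: 0.0131
```

carry_out(targets=[[0,0,4,0,0,0,255],[0,0,3,0,0,0,255],[0,0,2,0,0,0,255],[0,0,1,0,0,0,255],[0,0,0,0,0,0,255]])

```text
clock: 6.5
position: [0.5052, -0.0962, 0.0175]
tool_rot: [3.142, -0.0, 0.013]
force: [-0.6, 0.4, -2.7]
grip_width: 0.013
```

carry_out(targets=[[0,0,1,0,0,0,255],[0,0,1,0,0,0,255],[0,0,0,0,0,0,255],[0,0,0,0,0,0,255]])

```text
clock: 6.83
position: [0.5053, -0.0963, 0.017]
tool_rot: [3.141, -0.001, 0.013]
force: [-9.7, 2.4, 36.1]
grip_width: 0.0131
```

carry_out(targets=[[0,0,-1,0,0,0,255],[0,0,0,0,0,0,255]])

```text
clock: 7.0
position: [0.5055, -0.0962, 0.0171]
tool_rot: [3.141, -0.001, 0.013]
force: [-5.2, 1.6, 21.3]
grip_width: 0.0133
```

carry_out(targets=[[0,0,-1,0,0,0,255],[0,0,0,0,0,0,0],[0,0,0,0,0,0,0],[0,0,0,0,0,0,0],[0,0,0,0,0,0,0]])

```text
clock: 7.42
position: [0.505, -0.0962, 0.0172]
tool_rot: [-3.142, 0.0, 0.013]
force: [0.4, -0.3, 0.1]
grip_width: 0.0609
```

carry_out(targets=[[0,0,0,0,0,0,0],[0,0,-8,0,0,0,0],[0,0,-16,0,0,0,0],[0,0,-24,0,0,0,0],[0,0,-28,0,0,0,0]])

```text
clock: 7.83
position: [0.5043, -0.096, 0.0939]
tool_rot: [-3.141, 0.002, 0.013]
force: [1.0, -0.4, 0.3]
grip_width: 0.0853
```

```bash
python3 plan.py .478 -.3165 .10 -.061 12
```

```text
t 7.83 pos [ 0.5043 -0.096   0.0939] rot [-3.1413e+00  1.9000e-03  1.2900e-02] F [ 1.  -0.4  0.3] w 0.0853
[-2.4, 18.3, -0.5, -0.0, 0.0, 0.06]
[-2.3, 18.4, -0.5, -0.0, 0.0, 0.06]
[-2.2, 18.4, -0.5, -0.0, 0.0, 0.06]
[-2.1, 18.4, -0.5, -0.0, 0.0, 0.06]
[-2.0, 18.4, -0.5, -0.0, 0.0, 0.06]
[-1.9, 18.4, -0.5, -0.0, 0.0, 0.06]
[-1.7, 18.4, -0.5, -0.0, 0.0, 0.06]
[-1.6, 18.4, -0.5, -0.0, 0.0, 0.06]
[-1.5, 18.4, -0.5, -0.0, 0.0, 0.06]
[-1.4, 18.5, -0.5, -0.0, 0.01, 0.06]
[-1.3, 18.5, -0.6, -0.0, 0.0, 0.05]
[-1.1, 18.4, -0.5, -0.0, 0.01, 0.06]
```

carry_out(targets=[[-2,15,0,0,0,0.06,0],[-2,19,0,0,0,0.06,0],[-2,19,0,0,0,0.06,0],[-2,19,0,0,0,0.06,0],[-2,19,0,0,0,0.06,0]])

```text
clock: 8.25
position: [0.4949, -0.1881, 0.094]
tool_rot: [3.141, -0.0, -0.019]
force: [-0.0, 0.4, 0.5]
grip_width: 0.0854
```

carry_out(targets=[[-2,19,0,0,0,0.06,0],[-2,19,0,0,0,0.06,0],[-2,19,0,0,0,0.06,0],[-2,19,0,0,0,0.06,0],[-1,19,0,0,0,0.06,0]])

```text
clock: 8.67
position: [0.4827, -0.2828, 0.0939]
tool_rot: [3.142, -0.0, -0.051]
force: [-0.0, -0.1, -0.4]
grip_width: 0.0852
```

carry_out(targets=[[-1,19,0,0,0,0.06,0],[-1,12,0,0,0,0.06,0],[0,0,0,0,0,0,0]])

```text
clock: 8.92
position: [0.4786, -0.3154, 0.0937]
tool_rot: [3.14, -0.0, -0.066]
force: [0.4, -0.3, 0.1]
grip_width: 0.0857
```

```bash
python3 plan.py .478 -.3165 .032 -.061 6;python3 - <<'E'
from h import *
f=grab('top');c=f['color'][:,:,::-1]
cv2.imwrite('pics/t3.png',cv2.resize(c[184:249,190:255],(600,600),interpolation=cv2.INTER_CUBIC))
s=grab('side')['color'][:,:,::-1]
cv2.imwrite('pics/s3.png',cv2.resize(s[160:320,150:310],(600,600),interpolation=cv2.INTER_CUBIC))
cv2.imwrite('pics/c3.png',np.hstack([cv2.imread('pics/t3.png')[:, :],cv2.imread('pics/s3.png')])[:,:][:, :] if 0 else cv2.resize(np.hstack([cv2.imread('pics/t3.png'),cv2.imread('pics/s3.png')]),(800,400)))
P=cloud(f);k=(f['color'].astype(int));m=(k[...,2]>150)&(k[...,0]<130)&(k[...,1]<180)&(abs(P[...,1]+.09)<.12)&(P[...,0]<.62)
p=P[m];print('cover',m.sum(),np.median(p,0),cv2.minAreaRect((p[:,:2]*1000).astype(np.float32)))
E
```

```text
t 8.92 pos [ 0.4786 -0.3154  0.0937] rot [ 3.1405e+00 -1.0000e-04 -6.6200e-02] F [ 0.4 -0.3  0.1] w 0.0857
[-0.1, 0.2, 10.3, 0.0, -0.0, -0.01]
[-0.1, 0.2, 10.3, 0.0, -0.0, -0.01]
[-0.1, 0.2, 10.3, 0.0, -0.0, -0.01]
[-0.1, 0.2, 10.3, 0.0, -0.0, -0.01]
[-0.1, 0.2, 10.2, 0.01, -0.0, -0.0]
[-0.0, 0.1, 10.3, 0.0, -0.0, -0.01]
cover 745 [ 0.5297765  -0.12365792  0.00506291] ((505.7315979003906, -95.3055191040039), (130.07301330566406, 128.87440490722656), 1.2239618301391602)
```

View pics/t3.png

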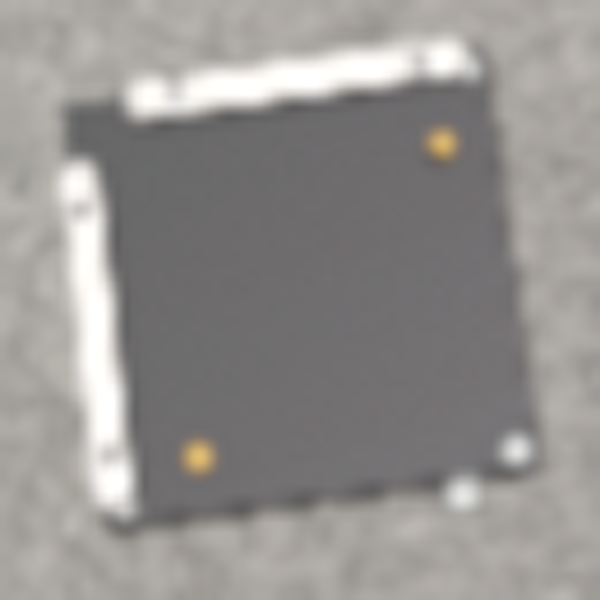

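View pics/s3.png

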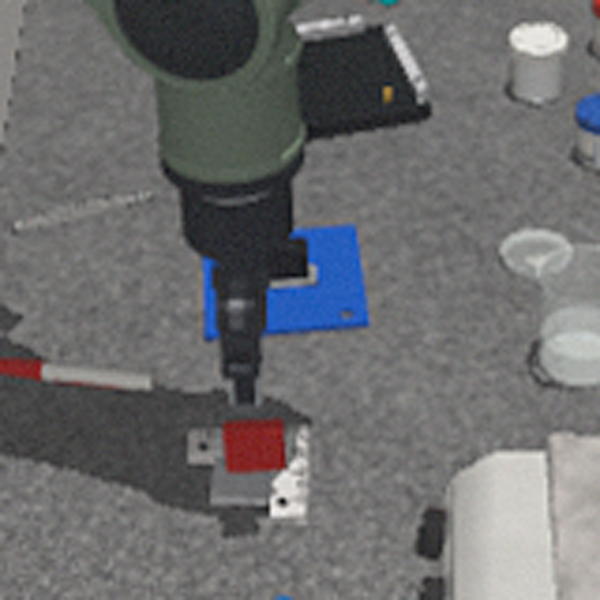

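The deck is bare, with pins at (443,143) and (199,457) and fences at top and left; the cover lies flat at z≈0.005. The gripper is over the red handle at (255,445). Descend and grip, and refine the stage pose.

carry_out(targets=[[0,1,15,0,0,0,0],[0,0,17,0,0,0,0],[0,0,17,0,0,0,0],[0,0,15,0,0,0,0],[0,0,8,0,0,0,0]])

```text
clock: 9.43
position: [0.4792, -0.3119, 0.0199]
tool_rot: [-3.14, 0.001, -0.061]
force: [0.4, -0.3, -0.2]
grip_width: 0.0852
```

carry_out(targets=[[0,0,4,0,0,0,0],[0,0,0,0,0,0,0],[0,0,0,0,0,0,255],[0,0,0,0,0,0,255],[0,0,0,0,0,0,255]], force=60)

```text
clock: 9.85
position: [0.4798, -0.3139, 0.0181]
tool_rot: [3.141, -0.001, -0.063]
force: [0.3, -0.9, 0.4]
grip_width: 0.0515
```

carry_out(targets=[[0,0,0,0,0,0,255],[0,0,0,0,0,0,255],[0,0,0,0,0,0,255],[0,0,0,0,0,0,255],[0,0,0,0,0,0,255]])

```text
clock: 10.27
position: [0.4796, -0.314, 0.0177]
tool_rot: [3.141, -0.001, -0.063]
force: [-1.0, 0.5, 7.3]
grip_width: 0.0132
```

Run:
```python
from h import *
f=np.load('top.npz')
A=lambda x,y,z:atz(f,190+(x+.5)*65/600-.5,184+(y+.5)*65/600-.5,z)[:2]
p1,p2=A(199,457,.032),A(443,143,.032)
d=p2-p1;yaw=np.arctan2(d[1],d[0])+np.pi/4
c,s=np.cos(yaw),np.sin(yaw);M=np.array([[c,-s],[s,c]])
o=(p1+p2)/2-M@[-.009,-.009]
print('dist',np.linalg.norm(d),'stage',o.round(4),'yaw',yaw.round(4))
for q in [(98,165),(132,500),(135,118),(482,75)]:print(q,((A(*q,.034)-o)@M*1e3).round(1))
d=A(132,500,.034)-A(98,165,.034);print('side fence yaw',np.arctan2(-d[1],-d[0]))
d=A(482,75,.034)-A(135,118,.034);print('back fence yaw',np.arctan2(d[0],-d[1]))
g=np.load('side.npz');P=cloud(g)
print('target', (M@[.03,.03]+o).round(4))
```

```text
dist 0.1440949601219062 stage [0.5652 0.198 ] yaw 0.1737
(98, 165) [51.5 66.3]
(132, 500) [-72.2  67.3]
(135, 118) [67.2 50.9]
(482, 75) [ 64.8 -77.5]
side fence yaw 0.16579443620146073
back fence yaw 0.15554034612366383
target [0.5896 0.2328]
```

The measured fence lines land at stage ±67 mm, matching the spec. Scale gripped (13.2 mm). Lifting.

carry_out(targets=[[0,0,-6,0,0,0,255],[0,0,-15,0,0,0,255],[0,0,-22,0,0,0,255],[0,0,-25,0,0,0,255],[0,0,-20,0,0,0,255]])

```text
clock: 10.68
position: [0.4794, -0.3137, 0.1071]
tool_rot: [3.142, -0.0, -0.063]
force: [0.8, 0.5, -1.0]
grip_width: 0.0135
```

```bash
python3 plan.py .5816 .2211 .10 .168 22
```

```text
t 10.68 pos [ 0.4794 -0.3137  0.1071] rot [ 3.1415e+00 -3.0000e-04 -6.2700e-02] F [ 0.8  0.5 -1. ] w 0.0135
[3.1, -24.6, 0.3, 0.0, -0.0, -0.1]
[3.4, -24.5, 0.3, 0.0, -0.0, -0.1]
[3.6, -24.5, 0.3, 0.0, -0.0, -0.1]
[3.9, -24.4, 0.3, 0.0, -0.0, -0.1]
[4.1, -24.4, 0.3, 0.0, -0.0, -0.1]
[4.4, -24.4, 0.3, 0.0, -0.0, -0.1]
[4.7, -24.3, 0.3, 0.0, -0.0, -0.1]
[4.9, -24.3, 0.3, 0.0, -0.0, -0.1]
[5.2, -24.2, 0.3, 0.0, -0.0, -0.1]
[5.4, -24.1, 0.3, 0.0, -0.0, -0.1]
[5.7, -24.1, 0.3, 0.0, -0.0, -0.1]
[5.9, -24.0, 0.3, 0.0, -0.0, -0.1]
[6.2, -24.0, 0.3, 0.0, -0.0, -0.1]
[6.4, -23.9, 0.3, 0.0, -0.0, -0.1]
[6.7, -23.8, 0.4, 0.0, -0.0, -0.1]
[6.9, -23.8, 0.3, 0.0, -0.0, -0.1]
[7.1, -23.7, 0.4, 0.0, -0.0, -0.1]
[7.4, -23.6, 0.3, 0.0, -0.0, -0.1]
[7.7, -23.5, 0.4, 0.0, -0.0, -0.1]
[7.9, -23.5, 0.3, 0.0, -0.0, -0.1]
[8.1, -23.3, 0.4, 0.0, -0.0, -0.1]
[8.4, -23.3, 0.3, 0.0, -0.0, -0.1]
```

carry_out(targets=[[3,-15,0,0,0,-0.1,255],[3,-25,0,0,0,-0.1,255],[4,-25,0,0,0,-0.1,255],[4,-25,0,0,0,-0.1,255],[4,-25,0,0,0,-0.1,255]])

```text
clock: 11.1
position: [0.5018, -0.1979, 0.1052]
tool_rot: [-3.141, 0.0, -0.01]
force: [0.8, -0.7, -1.5]
grip_width: 0.0131
```

carry_out(targets=[[4,-25,0,0,0,-0.1,255],[5,-25,0,0,0,-0.1,255],[5,-25,0,0,0,-0.1,255],[5,-25,0,0,0,-0.1,255],[5,-25,0,0,0,-0.1,255]])

```text
clock: 11.52
position: [0.5244, -0.0726, 0.1052]
tool_rot: [-3.141, 0.0, 0.043]
force: [1.0, 0.2, -1.6]
grip_width: 0.0131
```

carry_out(targets=[[6,-24,0,0,0,-0.1,255],[6,-24,0,0,0,-0.1,255],[6,-24,0,0,0,-0.1,255],[6,-24,0,0,0,-0.1,255],[6,-24,0,0,0,-0.1,255]])

```text
clock: 11.93
position: [0.5467, 0.049, 0.1052]
tool_rot: [-3.141, 0.0, 0.095]
force: [0.5, -0.1, -1.3]
grip_width: 0.0131
```

carry_out(targets=[[7,-24,0,0,0,-0.1,255],[7,-24,0,0,0,-0.1,255],[7,-24,0,0,0,-0.1,255],[7,-24,0,0,0,-0.1,255],[8,-20,0,0,0,-0.1,255]])

```text
clock: 12.35
position: [0.5688, 0.1691, 0.1051]
tool_rot: [-3.141, 0.001, 0.149]
force: [0.9, -0.1, -1.3]
grip_width: 0.0131
```

```bash
python3 plan.py .5816 .2211 .06 .168 5
```

```text
t 12.35 pos [0.5688 0.1691 0.1051] rot [-3.1411e+00  7.0000e-04  1.4860e-01] F [ 0.9 -0.1 -1.3] w 0.0131
[4.1, -9.9, 9.0, -0.0, 0.0, -0.04]
[4.1, -9.9, 9.0, -0.0, 0.0, -0.04]
[4.2, -9.9, 9.0, -0.0, 0.0, -0.03]
[4.2, -9.8, 9.1, -0.0, 0.0, -0.04]
[4.2, -9.8, 9.0, -0.0, 0.01, -0.03]
```

carry_out(targets=[[4,-11,9,0,0,-0.04,255],[4,-11,9,0,0,-0.04,255],[4,-10,9,0,0,-0.04,255],[4,-8,9,0,0,-0.04,255],[3,-5,5,0,0,-0.02,255]])

```text
clock: 12.77
position: [0.5809, 0.2145, 0.0624]
tool_rot: [3.141, 0.002, 0.166]
force: [-0.6, 0.3, -2.5]
grip_width: 0.0131
```

carry_out(targets=[[0,0,0,0,0,0,255],[0,0,0,0,0,0,255]])

```text
clock: 12.93
position: [0.5813, 0.2136, 0.0638]
tool_rot: [3.141, 0.001, 0.165]
force: [-0.1, -0.0, -0.7]
grip_width: 0.0132
```

```bash
python3 plan.py .5816 .2211 .038 .168 3
python3 - <<'E'
from h import *
s=grab('side')['color'][:,:,::-1]
a=cv2.resize(s[120:220,190:290],(600,600),interpolation=cv2.INTER_CUBIC)
cv2.imwrite('pics/s4.png',a)
E
```

```text
t 12.93 pos [0.5813 0.2136 0.0638] rot [3.1411e+00 8.0000e-04 1.6510e-01] F [-0.1 -0.  -0.7] w 0.0132
[0.5, -2.5, 8.6, 0.0, 0.0, -0.01]
[0.5, -2.4, 8.6, 0.0, 0.0, -0.01]
[0.6, -2.5, 8.6, 0.0, 0.01, -0.01]
```

View pics/s4.png

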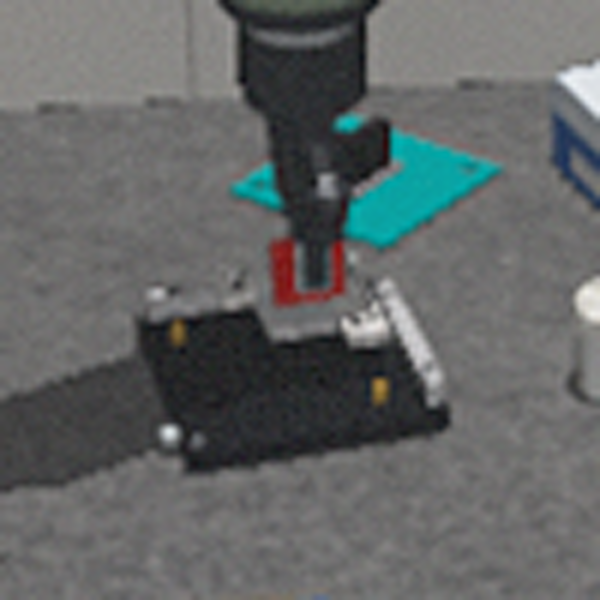

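Scale hangs level above the deck inside both fences, at about (310,300). Lowering with roughly 12 mm of clearance or more.

carry_out(targets=[[0,0,7,0,0,0,255],[0,0,7,0,0,0,255],[0,0,6,0,0,0,255],[0,0,3,0,0,0,255],[0,0,0,0,0,0,255]])

```text
clock: 13.4
position: [0.5809, 0.2138, 0.0403]
tool_rot: [3.141, 0.001, 0.165]
force: [0.3, 0.3, -1.6]
grip_width: 0.0132
```

carry_out(targets=[[0,0,1,0,0,0,255],[0,0,1,0,0,0,255],[0,0,0,0,0,0,255]])

```text
clock: 13.65
position: [0.5815, 0.2142, 0.0393]
tool_rot: [-3.142, -0.0, 0.165]
force: [-0.8, 0.6, -1.3]
grip_width: 0.0129
```

carry_out(targets=[[2,-4,0,0,0,0,255],[3,-4,0,0,0,0,255],[3,-4,0,0,0,0,255],[0,-2,1,0,0,0,255],[0,0,0,0,0,0,255]])

```text
clock: 14.07
position: [0.5868, 0.2302, 0.0381]
tool_rot: [-3.141, 0.0, 0.166]
force: [-0.8, 0.2, -1.3]
grip_width: 0.0131
```

carry_out(targets=[[0,0,0.5,0,0,0,255],[0,0,0,0,0,0,255]])

```text
clock: 14.23
position: [0.5869, 0.2293, 0.0378]
tool_rot: [-3.142, 0.0, 0.166]
force: [0.5, 0.4, -1.4]
grip_width: 0.0131
```

carry_out(targets=[[0,0,0.5,0,0,0,255],[0,0,0,0,0,0,255]])

```text
clock: 14.4
position: [0.5869, 0.2292, 0.0378]
tool_rot: [-3.142, -0.0, 0.165]
force: [-3.5, -0.3, 7.2]
grip_width: 0.0129
```

carry_out(targets=[[1,0,0,0,0,0,255],[1,0,0,0,0,0,255],[0,-1,0,0,0,0,255],[0,-1,0,0,0,0,255],[0,0,0,0,0,0,255]])

```text
clock: 14.82
position: [0.5889, 0.2307, 0.0378]
tool_rot: [3.141, -0.0, 0.165]
force: [-1.5, -3.8, 6.9]
grip_width: 0.0131
```

carry_out(targets=[[1,0,0,0,0,0,255],[0,0,0,0,0,0,255],[0,-1,0,0,0,0,255],[0,0,0,0,0,0,255]])

```text
clock: 15.15
position: [0.5897, 0.2316, 0.0378]
tool_rot: [3.14, -0.0, 0.165]
force: [-2.4, -4.2, 7.6]
grip_width: 0.0132
```

carry_out(targets=[[1,0,0,0,0,0,255],[0,0,0,0,0,0,255],[0,-1,0,0,0,0,255],[0,0,0,0,0,0,255]])

```text
clock: 15.48
position: [0.5901, 0.2319, 0.0378]
tool_rot: [3.139, 0.001, 0.164]
force: [-6.1, -9.6, 13.0]
grip_width: 0.0129
```

carry_out(targets=[[1,0,-0.3,0,0,0,255],[0,0,0,0,0,0,255],[0,-1,0,0,0,0,255],[0,0,0,0,0,0,255]])

```text
clock: 15.82
position: [0.5909, 0.2322, 0.0379]
tool_rot: [3.138, 0.002, 0.164]
force: [-4.8, -11.4, 11.6]
grip_width: 0.0132
```

carry_out(targets=[[1,0,0,0,0,0,255],[0,0,0,0,0,0,255],[0,-1,0,0,0,0,255],[0,0,0,0,0,0,255]])

```text
clock: 16.15
position: [0.5909, 0.2323, 0.0378]
tool_rot: [3.137, 0.004, 0.164]
force: [-12.4, -18.7, 20.0]
grip_width: 0.0129
```

Run:
```python
from h import *
s=bot.observe();y=.168;F=s['force'];print(s['position'],s['tool_rot'],s['moment'],'stage F',F[0]*np.cos(y)+F[1]*np.sin(y),-F[0]*np.sin(y)+F[1]*np.cos(y),F[2])
im=grab('side')['color'][:,:,::-1]
a=cv2.resize(im[150:220,205:275],(600,600),interpolation=cv2.INTER_CUBIC)
cv2.imwrite('pics/s5.png',a)
```

```text
[0.59094245 0.23229849 0.03783323] [3.1368682  0.00377912 0.16393716] [-3.67214702  2.40834628  0.54195954] stage F -15.375050744581884 -16.369999537293765 19.958131804341512
```

View pics/s5.png

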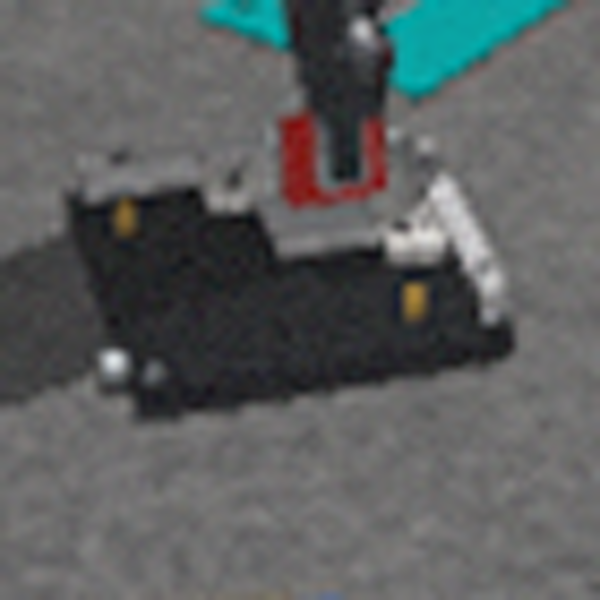

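In the side crop the scale sits in the corner against both fences at about (230,190) and (430,230). Next I check flatness by a small turn each way, and ease the deck pressure.

carry_out(targets=[[0,0,-0.3,0,0,0.15,255],[0,0,0,0,0,0,255],[0,0,0,0,0,0,255]])

```text
clock: 16.45
position: [0.591, 0.2323, 0.0379]
tool_rot: [3.137, 0.004, 0.149]
force: [-10.4, -17.8, 14.5]
grip_width: 0.0131
```

```bash
python3 -c "
from h import *
s=bot.observe();print(s['position'],s['tool_rot'],s['force'],s['moment'])"
```

```text
[0.59098418 0.23229573 0.03793666] [3.13674787 0.0035769  0.14892687] [-10.38627438 -17.75993068  14.52696373] [-3.6395521   2.0782861   1.13214362]
```

carry_out(targets=[[0,0,0,0,0,-0.3,255],[0,0,0,0,0,0,255],[0,0,0,0,0,0,255]])

```text
clock: 16.7
position: [0.591, 0.2323, 0.0379]
tool_rot: [3.137, 0.004, 0.179]
force: [-10.4, -17.0, 15.1]
grip_width: 0.0132
```

```bash
python3 -c "
from h import *
s=bot.observe();print(s['position'],s['tool_rot'],s['force'],s['moment'])"
```

```text
[0.59097361 0.23231308 0.03793699] [3.13739863 0.00388067 0.17865591] [-10.37410375 -16.97156202  15.14126939] [-3.52017019  2.09286873 -0.38042217]
```

The moment varies elastically with the turn while the position stays fixed, so the edges are held by both fences. Returning to the neutral yaw (≈0.171) and settling.

carry_out(targets=[[0,0,-0.2,0,0,0.08,255],[0,0,0,0,0,0,255],[0,0,0,0,0,0,255],[0,0,0,0,0,0,255],[0,0,0,0,0,0,255]])

```text
clock: 17.12
position: [0.591, 0.2323, 0.0379]
tool_rot: [3.137, 0.004, 0.171]
force: [-9.1, -15.6, 11.4]
grip_width: 0.0132
```

Run:
```python
from h import *
s=bot.observe();print(s['position'],s['tool_rot'],s['force'],s['moment'],s['grip_width'])
f=grab('top');c=f['color'][:,:,::-1]
a=cv2.resize(c[180:300,190:310],(600,600),interpolation=cv2.INTER_CUBIC)
cv2.imwrite('pics/t6.png',a)
```

```text
[0.5909781 0.2323311 0.0379315] [3.13722238 0.00383013 0.17071456] [ -9.11792214 -15.58355287  11.39180262] [-3.43864006  1.7891145   0.02935927] 0.01316053699015763
```

View pics/t6.png

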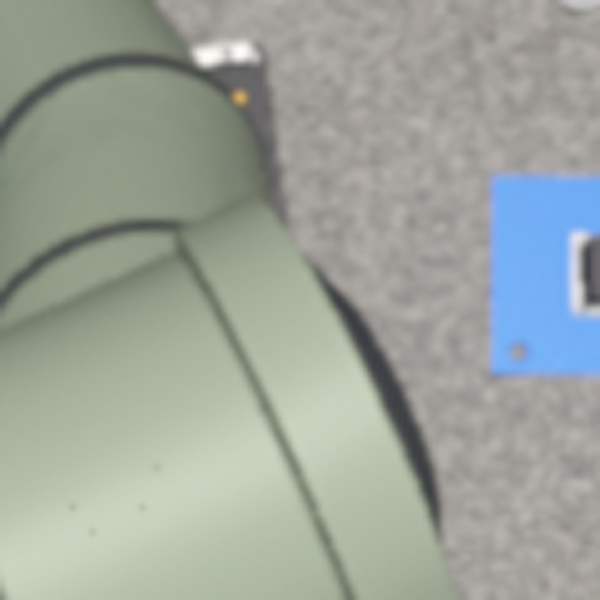

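The arm hides the scale from the top camera; the cover lies flat at (545,275), clear of the stage. The forces are steady (about 12 N and 14 N on the stage axes), so I am handing in.

```bash
python3 -c "
from workcell import bot
bot.job_done();s=bot.observe();print(s['clock'],s['position'],s['force'])"
```

```text
the job is handed in; nothing more can be done
the job is handed in; nothing more can be done
```

I laid the blue cover flat and released on the worktop at about (0.506, -0.095). I then set the white scale on the deck and pressed it into the fence corner. The job was handed in at about 17 s with the handle still gripped (13.2 mm opening).

- **Push on the fences:** the last reading in stage axes was about 12 N towards the back fence and 14 N towards the side fence. Part of that is friction on the deck. The force on the deck was 11 N.
- **Seating:** further 1 mm pushes no longer moved the tool; only the force rose. The turning moment was about 0 at yaw 0.171, against the stage's measured 0.171–0.174 from the pins. Reading the fence edges gave 0.156–0.166. Tilt was about 0.004 rad.
- **Position:** the tool stopped within about 1.5 mm of where I computed the seated scale should be.
- **Not confirmed:** in the last top picture the arm hid the scale. The final fit rests on the forces, the pose and a side picture taken about a second earlier. I did not measure the bystanders again at the end; the moves were planned to stay clear of them.

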